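# Change over two lens blanks and kit the optical stack

## Robot

A 6-joint arm with a two-finger parallel gripper is mounted at the origin on the work surface. World frame = base frame: x ahead of the robot, y to its left, z up, the work surface at z = 0. Lengths are in m, angles in rad, forces in N, time in s.
With the tool pointing down it reaches from about 0.375 to 0.9 m from the base axis. Payload 3.1 kg.
Tool frame: the origin (TCP) lies between the finger pads; the fingertips stand manip.finger_overhang ahead of it and the grasp point (between the pads) lies 5 mm behind it (manip.finger_overhang is the distance from the TCP to the fingertips, in m); z points along the fingers, y is the line along which they close (so a half turn about z gives the same grasp; the last joint's range is limited). The gripper opens to 85 mm and grips with 20 to 120 N. Pads are 22 mm wide; open, the fingers measure 114 mm over their backs; the gripper's body (76 mm by 85 mm) begins 54 mm behind the grasp point. The pads swing forward as they close: fully open they stand 13 mm farther back than shut.
Start: joints at [-1.484, 0.527, 1.433, -0, 1.181, -0.178], TCP at [0.164, -0.603, 0.245] pointing down, gripper open.
Joint ranges: [-3.08, 3.08], [-0.75, 2.2], [0.22, 2.44], [-1.43, 4.57], [0, 2.65], [-2.85, 2.85]. Speed limits (rad/s): [2.79, 2.79, 3.14, 3.14, 3.14, 3.14].

## Interface

Orientations are given as a unit quaternion [x, y, z, w].
In Python, from station import manip gives the robot as it stands.
- The arm moves only by the tool drive_tool, never from a script. Its argument "plan" is a list of rows, each a list of 7 numbers: the shift along the tool's x, y, z in m, then the turn, a rotation vector about the tool's x, y, z in degrees, then the opening, from -1 (shut) to 1 (fully open). In form: [[x, y, z, wx, wy, wz, gripper], ...]. A call has 1 to 10 rows; each row shifts and turns the commanded pose from where the row before left it, along the tool's axes as they then stand; what a row does not reach is not made up. A row lasts 1/10 s, in which the tool goes at most 50 mm and 8.59 degrees, less where a joint would pass 70% of its speed; a pose out of reach is approached as far as the arm can. A call is refused whole if a number of a shift passes 0.05 or a number of a turn 8.59, either way. A call with a gripper value outside its range is refused whole. The fingers move at their own pace and stop on an object; "newtons" is the grip in N (left out, the last holds). Time passes only in rows, so rows that do not move let the fingers close. It gives the time, the measured TCP pose, the force, the opening and the grip force at its end, in the units of the state.
- manip.sense(): the state, without advancing time (a new reading comes with each control period).
- manip.snapshot(name): name is "scene" or "top" or "wrist"; returns a dict with "image" (480x640x3 uint8, red, green, blue), "z_map" (480x640 float32, m along the optical axis (not along the pixel's ray), 0 where there is no reading), "fov_y" (degrees; the focal length in pixels is half the picture's height over the tangent of half this angle, whatever the lens; pixels are square), "cx", "cy" (the principal point, pixels), "extrinsics" (4x4, takes a point from camera to world coordinates); the wrist camera has in their place "mount" (4x4, takes a point from camera to tool coordinates, whose origin is the TCP and whose axes are the flange's). Camera axes: x right, y up, looking along -z (the intrinsics and any distortion apply to the point x, -y, -z); pixel columns grow to the right and rows downward; lengths in m; the calibration is good to about 2 mm. A picture is of the moment at which its call begins: read the wrist's pose just before it.
- manip.sign_off(): hands the job in; it is judged then, once.
The state is a dict: "t": time; "q": joint angles; "qd": joint speeds; "tau": joint torques, N m; "tcp_pos": TCP position; "tool_rot": TCP orientation; "force": force on the tool from outside, world axes, zero at the start; "ft_torque": the same for the moment, N m; "finger_gap": opening from 0.0 (shut) to 1.0 (fully open); "gripper_force": force on a finger pad.
Only numpy, scipy, OpenCV 4.12 (cv2) and the standard library are available. Lean on these libraries where they do the work, as an engineer would, in place of code of your own. Each camera call takes 0.05 s, during which the arm holds its last target. There are 200 camera calls.

## Task

The two lens blanks have been loaded into each other's holders: change them over, resting one of them on the grey pad (and letting go of it) on the way, so that the amber blank ends in the low yellow holder and the blue blank in the tall blue holder. In the blue holder build the stack in this order: first the white spacer at the bottom, then the blue lens blank, then the black retaining ring on top, every part flat, fully down between the rods and released. Set the glass blanks down rather than dropping them, never put them on the bare bench, and do not disturb the orange bin, the white bottle or the screwdriver.

Things in the scene. Friction and masses are not known exactly. Their poses are not given: they have to be found in the camera images.
- blue_holder: Tall holder: blue round base 74 mm across, 8 mm thick (parts stand on it), four upright steel rods with tops at 52 mm. Holds the amber blank at the start. Rods 8 mm thick, conical 6 mm tips, axes 29.5 mm from the centre at 40, 140, 220, 320 deg from its x axis (2.5 mm play): finger gaps on its +y and -y sides. Origin: centre of underside. Fixed; yaw varies.
- yellow_holder: Low holder: yellow round base 74 mm across, 8 mm thick (parts stand on it), four upright steel rods with tops at 32 mm. Holds the blue blank at the start. Rods 8 mm thick, conical 6 mm tips, axes 29.5 mm from the centre at 40, 140, 220, 320 deg from its x axis (2.5 mm play): finger gaps on its +y and -y sides. Origin: centre of underside. Fixed; yaw varies.
- pad: Grey rubber pad, 90 x 90 mm, 5 mm thick, fixed flat on the bench and free at the start: the parking spot for one blank. Origin at the centre of its underside, z up.
- amber_lens: Amber (orange-brown) glass lens blank, a solid disc 16 mm thick with a barely domed (2 mm, middle only) top, 46 mm diameter, origin at the centre of its underside, z up; lies flat; about 65 g. At the start it stands, wrongly, in the blue holder.
- blue_lens: Light blue glass lens blank, a solid disc 16 mm thick with a barely domed (2 mm, middle only) top, 46 mm diameter, origin at the centre of its underside, z up; lies flat; about 65 g. At the start it stands, wrongly, in the yellow holder.
- spacer: White plastic spacer ring, 14 mm high with a 32 mm hole, 46 mm diameter, origin at the centre of its underside, z up; lies flat; about 25 g. Loose on the bench.
- retaining_ring: Black retaining ring, 12 mm high with a 34 mm hole, 46 mm diameter, origin at the centre of its underside, z up; lies flat; about 30 g. Loose on the bench.
- orange_bin: Bystander: loose open orange parts bin, 110 (x) x 100 (y) x 55 mm high, origin at the centre of its underside.
- bottle: Bystander: loose white bottle with a red cap, 44 mm diameter, 100 mm high, origin at the centre of its underside.
- screwdriver: Bystander: loose screwdriver, 170 mm long with a red handle, lying on the bench beyond the work along its own x axis, handle to -x; origin at the middle of its underside.
There are look-alikes about, which are no part of the job. Several things look just like the spacer: the one meant starts nearest to the robot's base. Leave any pink look-alike of the amber_lens alone.

How it is judged:
On the way, in this order (a step that is already met when the one before it is completed fails the run):
1. one of the two lens blanks rests on the grey pad, released (((z of amber_lens in the frame of pad between 0.002 and 0.008 m and horizontal distance between amber_lens and pad below 0.04 m and angle between amber_lens's own z axis and vertical below 0.1 rad and linear speed of amber_lens below 0.03 m/s and contact force between the fingers and amber_lens below 0.1 N) or (z of blue_lens in the frame of pad between 0.002 and 0.008 m and horizontal distance between blue_lens and pad below 0.04 m and angle between blue_lens's own z axis and vertical below 0.1 rad and linear speed of blue_lens below 0.03 m/s and contact force between the fingers and blue_lens below 0.1 N))), for 0.2 s.
2. the white spacer lies at the bottom of the blue holder, released (z of spacer in the frame of blue_holder between 0.005 and 0.011 m and horizontal distance between spacer and blue_holder below 0.007 m and angle between spacer's own z axis and vertical below 0.1 rad and linear speed of spacer below 0.03 m/s and contact force between the fingers and spacer below 0.1 N), for 0.2 s.
3. the blue blank lies on the spacer in the blue holder, released (all of step 2 and z of blue_lens in the frame of blue_holder between 0.019 and 0.025 m and horizontal distance between blue_lens and blue_holder below 0.007 m and angle between blue_lens's own z axis and vertical below 0.1 rad and linear speed of blue_lens below 0.03 m/s and contact force between the fingers and blue_lens below 0.1 N), for 0.2 s.
4. the black retaining ring lies on the blue blank, released (all of step 3 and z of retaining_ring in the frame of blue_holder between 0.035 and 0.041 m and horizontal distance between retaining_ring and blue_holder below 0.007 m and angle between retaining_ring's own z axis and vertical below 0.1 rad and linear speed of retaining_ring below 0.03 m/s and contact force between the fingers and retaining_ring below 0.1 N), for 0.2 s.
At the end, for the whole second after the job is handed in: Blue holder: spacer on the base plate (underside 8 mm up), blue blank on it (22 mm), retaining ring on that (38 mm); yellow holder: amber blank on the base plate (8 mm). Each within 7 mm of the holder's axis, 3 mm of that height, flat within 0.1 rad, released and at rest (all of step 4 and z of amber_lens in the frame of yellow_holder between 0.005 and 0.011 m and horizontal distance between amber_lens and yellow_holder below 0.007 m and angle between amber_lens's own z axis and vertical below 0.1 rad and linear speed of amber_lens below 0.03 m/s and contact force between the fingers and amber_lens below 0.1 N); the robot touches nothing.
It fails at once if a lens blank is put on the bare bench (height (world z) of any of amber_lens, blue_lens below 0.0025 m).
It fails at once if a lens blank is dropped (falls freely by more than about 25 mm) ((linear speed of amber_lens above 0.7 m/s and contact force between the fingers and amber_lens below 0.05 N) or (linear speed of blue_lens above 0.7 m/s and contact force between the fingers and blue_lens below 0.05 N)).
It fails at once if the bin, bottle or screwdriver is moved by more than 25 mm or the bottle tipped (distance of any of orange_bin, bottle, screwdriver from where it was at the start of the episode above 0.025 m or angle between bottle's own z axis and vertical above 0.5 rad).
It also fails if it takes over 115 s, if anything falls off the work surface, if the arm or the gripper's body presses on something with over 40 N, if the wrist force passes 120 N, or if a joint passes its speed limit or range.

## Working session

There is one attempt and no reset: what is moved stays moved. The work goes in short steps, Python scripts to look and compute and a tool call to move; the robot and the scene stay as the last step left them, time stands still between calls to the robot, and variables do not carry over. Pictures are saved under pics/ and viewed, at most 14 in all, crops included, and the job is handed in when it is done.

Besides the shell and the picture viewer there is one more tool, called after ">>>" as name(argument=value, ...) on one line, values as JSON. drive_tool: Moves the arm, as the interface text tells. Its arguments: {"type":"object","properties":{"plan":{"type":"array"},"newtons":{"type":"number"}},"required":["plan"]}

```bash
ls; mkdir -p pics
python3 - <<'E'
from station import manip
import cv2,numpy as np
print(manip.finger_overhang, manip.sense())
for n in("top","scene"):
    s=manip.snapshot(n); cv2.imwrite(f"pics/{n}0.png",s["image"][:,:,::-1]); np.savez(f"{n}0.npz",**s)
    print(n,{k:v for k,v in s.items() if k not in("image","z_map")})
E
```

```text
pics
0.014 {'t': 0.0, 'q': array([-1.48351278e+00,  5.28469153e-01,  1.43390859e+00, -2.56145621e-06,
        1.18136884e+00, -1.78522398e-01]), 'qd': array([ 0.00019711,  0.00084721, -0.0004632 ,  0.00033456, -0.00084367,
        0.0001779 ]), 'tau': array([ 3.52629286e-04, -4.42348945e+01, -1.78025758e+01, -2.88410783e-04,
        8.61384789e-03, -5.70575139e-06]), 'tcp_pos': array([ 0.16413331, -0.60235738,  0.24432974]), 'tool_rot': array([ 9.91180752e-01,  1.32512477e-01,  4.79303653e-05, -1.07589767e-03]), 'force': array([0.0012869 , 0.85718444, 0.02837539]), 'ft_torque': array([0.01099562, 0.02097399, 0.01238812]), 'gripper_force': 0.0, 'finger_gap': 0.9995802183250603}
top {'fov_y': 45.07482302425917, 'cx': 323.1036509128946, 'cy': 236.84493642029773, 'extrinsics': array([[-0.02582657,  0.98898378, -0.14575345,  0.40517082],
       [-0.9994525 , -0.02856143, -0.01670189,  0.00246566],
       [-0.02068083,  0.1452423 ,  0.98917995,  1.26417975],
       [ 0.        ,  0.        ,  0.        ,  1.        ]])}
scene {'fov_y': 57.297734381772585, 'cx': 324.7615362676318, 'cy': 233.48632439655162, 'extrinsics': array([[-1.02058932e-01, -7.43351677e-01,  6.61069027e-01,
         1.17925218e+00],
       [ 9.94777720e-01, -7.70142633e-02,  6.69782854e-02,
         7.93891564e-02],
       [ 1.12332330e-03,  6.64452471e-01,  7.47329680e-01,
         7.07827491e-01],
       [ 0.00000000e+00,  0.00000000e+00,  0.00000000e+00,
         1.00000000e+00]])}
```

View pics/top0.png

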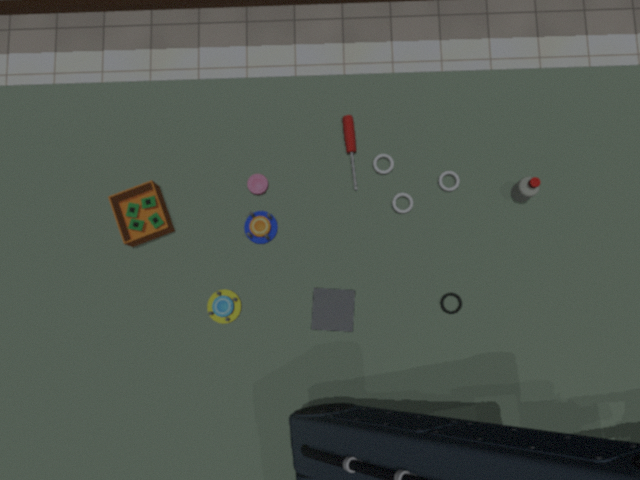

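View pics/scene0.png

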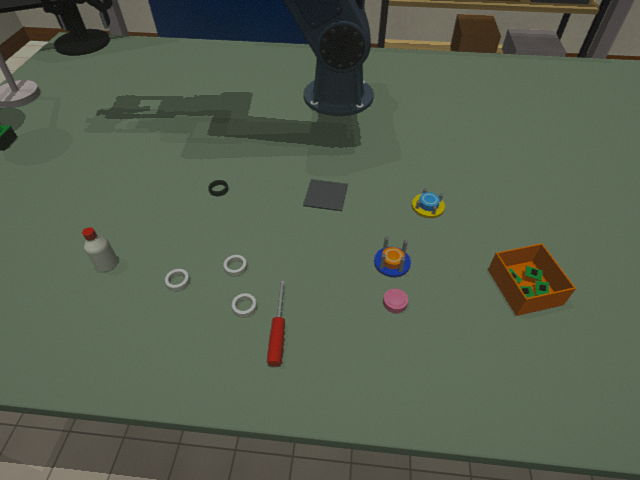

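Top view: amber blank in the blue holder (261,227), blue blank in the yellow holder (223,306), pad (333,310), and black ring (451,303). There are white rings at (403,203), (449,181) and (384,163), and a pink decoy at (258,184). Next I'll turn these into positions.

```bash
cat > h.py <<'E'
import cv2,numpy as np
from scipy.spatial.transform import Rotation as R
def ray(s,uv,E=None):
    E=s["extrinsics"] if E is None else E
    f=240/np.tan(np.radians(float(s["fov_y"]))/2)
    d=np.c_[(uv[:,0]-s["cx"])/f,-(uv[:,1]-s["cy"])/f,-np.ones(len(uv))]
    return E[:3,3],d@E[:3,:3].T
def onplane(s,uv,z,E=None):
    o,d=ray(s,np.atleast_2d(np.array(uv,float)),E); return (o+d*((z-o[2])/d[:,2])[:,None])[:,:2]
def cloud(s,E=None):
    v,u=np.mgrid[:480,:640]; o,d=ray(s,np.c_[u.ravel(),v.ravel()].astype(float),E)
    return (o+d*s["z_map"].reshape(-1,1)).reshape(480,640,3)
def blobs(mask,amin=60):
    n,l,st,c=cv2.connectedComponentsWithStats(mask.astype(np.uint8))
    return [(c[i],st[i,4],l==i) for i in range(1,n) if st[i,4]>=amin]
E
python3 - <<'E'
from h import *
for n in("top0","scene0"):
    s=dict(np.load(n+".npz")); P=cloud(s); hsv=cv2.cvtColor(s["image"],cv2.COLOR_RGB2HSV); H,S,V=[hsv[...,i].astype(int) for i in range(3)]
    M={"yellow":((H>22)&(H<35)&(S>120),.008),"blue":((H>108)&(H<125)&(S>140)&(V>60),.008),"ltblue":((H>90)&(H<108)&(S>70)&(V>90),.024),"amber":((H>8)&(H<22)&(S>110)&(V>120),.024),
     "white":((S<25)&(V>120),.013),"pink":((H>160)&(H<178)&(S>60)&(V>90),.016),"dark":((S<70)&(V<42),.012),"pad":((V>42)&(V<90)&(H>115)&(H<150),.005),"red":(((H<5)|(H>174))&(S>150),.0)}
    print(n)
    for k,(m,z) in M.items():
        m=m&(P[...,0]>.36)&(P[...,0]<.95)&(abs(P[...,1])<.6)
        for c,a,l in blobs(m,40):
            (cx,cy),r=cv2.minEnclosingCircle(np.argwhere(l)[:,::-1].astype(np.float32))
            print(k,c.round(1),a,"ctr",onplane(s,c,z)[0].round(4),"mec",onplane(s,(cx,cy),z)[0].round(4),"cloud med",np.median(P[l],0).round(4))
E
```

```text
top0
yellow [229.3 307.5] 302 ctr [0.4416 0.2308] mec [0.4451 0.2427] cloud med [0.4358 0.226  0.009 ]
yellow [211.1 301.1] 69 ctr [0.4564 0.2702] mec [0.4556 0.2694] cloud med [0.4567 0.271  0.0094]
blue [260.4 213.3] 45 ctr [0.647 0.161] mec [0.6454 0.1617] cloud med [0.6473 0.1597 0.0091]
blue [247.3 224.1] 64 ctr [0.6236 0.1903] mec [0.6237 0.1888] cloud med [0.6233 0.1901 0.0089]
blue [266.7 233. ] 214 ctr [0.6023 0.1476] mec [0.6134 0.1584] cloud med [0.5968 0.1398 0.0088]
ltblue [222.6 305.9] 291 ctr [0.4449 0.2421] mec [0.4444 0.2417] cloud med [0.4447 0.2421 0.0259]
amber [142.7 196.9] 58 ctr [0.6883 0.4188] mec [0.687  0.4169] cloud med [0.693  0.4277 0.0047]
amber [123.7 206.7] 45 ctr [0.6676 0.4604] mec [0.6662 0.4581] cloud med [0.6723 0.467  0.0047]
amber [145.6 222.8] 257 ctr [0.6301 0.4111] mec [0.6298 0.4114] cloud med [0.633  0.416  0.0046]
amber [259.3 225.4] 107 ctr [0.6172 0.1617] mec [0.6167 0.1617] cloud med [0.617  0.1618 0.0262]
white [383.3 163. ] 97 ctr [ 0.7516 -0.1146] mec [ 0.752  -0.1142] cloud med [ 0.7515 -0.1147  0.0154]
white [448.8 180.4] 89 ctr [ 
[... 1082 characters left out ...]
3 263.3] 164 ctr [ 0.6624 -0.1544] mec [ 0.6615 -0.1546] cloud med [ 0.6623 -0.1541  0.0127]
white [176.  277.8] 174 ctr [ 0.709  -0.2583] mec [ 0.7082 -0.2586] cloud med [ 0.7088 -0.2588  0.0127]
white [243.5 303.4] 194 ctr [ 0.7526 -0.115 ] mec [ 0.7529 -0.115 ] cloud med [ 0.7524 -0.1152  0.0127]
pink [395.6 299.7] 441 ctr [0.7176 0.1651] mec [0.7188 0.1641] cloud med [0.7173 0.1657 0.0151]
dark [218. 188.] 131 ctr [ 0.4483 -0.2453] mec [ 0.4481 -0.2451] cloud med [ 0.4454 -0.2483  0.008 ]
red [ 87.7 232.3] 89 ctr [ 0.6024 -0.4936] mec [ 0.6052 -0.4907] cloud med [ 0.6822 -0.4149  0.0988]
red [275.9 340.9] 584 ctr [ 0.8152 -0.0442] mec [ 0.8155 -0.0448] cloud med [ 0.8279 -0.0403  0.0226]
```

>>> drive_tool(plan=[[0.0285, -0.033, 0, 0, 0, 0, 1], [0.0285, -0.033, 0, 0, 0, 0, 1], [0.0285, -0.033, 0, 0, 0, 0, 1], [0.0285, -0.033, 0, 0, 0, 0, 1], [0.0285, -0.033, 0, 0, 0, 0, 1], [0.0285, -0.033, 0, 0, 0, 0, 1], [0.0285, -0.033, 0, 0, 0, 0, 1], [0.0285, -0.033, 0, 0, 0, 0, 1], [0.0285, -0.033, 0, 0, 0, 0, 1], [0.0285, -0.033, 0, 0, 0, 0, 1]])

```text
t: 1.1
tcp_pos: [0.3528, -0.208, 0.2452]
tool_rot: [0.991, 0.132, -0.0, -0.0]
force: [0.8, -0.7, 0.7]
finger_gap: 0.997
gripper_force: 0.0
```

>>> drive_tool(plan=[[0.0285, -0.033, 0, 0, 0, 0, 1], [0.0285, -0.033, 0, 0, 0, 0, 1], [0.0285, -0.033, 0, 0, 0, 0, 1], [0.0285, -0.033, 0, 0, 0, 0, 1], [0.0285, -0.033, 0, 0, 0, 0, 1], [0.0285, -0.033, 0, 0, 0, 0, 1], [0.0285, -0.033, 0, 0, 0, 0, 1], [0.0285, -0.033, 0, 0, 0, 0, 1], [0.0285, -0.033, 0, 0, 0, 0, 1], [0.0285, -0.033, 0, 0, 0, 0, 1]])

```text
t: 2.1
tcp_pos: [0.541, 0.1854, 0.2449]
tool_rot: [0.991, 0.133, -0.0, 0.0]
force: [0.7, -0.5, -0.1]
finger_gap: 0.998
gripper_force: 0.0
```

```bash
cat >> h.py <<'E'
def wrist(name=None):
    from station import manip
    st=manip.sense(); s=manip.snapshot("wrist")
    T=np.eye(4); T[:3,:3]=R.from_quat(st["tool_rot"]).as_matrix(); T[:3,3]=st["tcp_pos"]
    s["extrinsics"]=T@s["mount"]
    if name: cv2.imwrite(f"pics/{name}.png",s["image"][:,:,::-1]); np.savez(name+".npz",**s)
    return st,s
def togo(st,xyz,ygrip=None):
    """shift in tool axes to world xyz; turn (deg, about tool z) bringing tool y to line at world angle ygrip deg"""
    r=R.from_quat(st["tool_rot"]); d=r.inv().apply(np.array(xyz)-st["tcp_pos"]); ty=r.as_matrix()[:,1]; a=np.degrees(np.arctan2(ty[1],ty[0]))
    t=None if ygrip is None else -((ygrip-a+90)%180-90)
    print("shift",d.round(4),"turn z",t,"tilt",np.degrees(r.as_matrix()[:2,2]).round(2),"tcp",st["tcp_pos"].round(4),"yang",a.round(1),"q",st["q"].round(2),"t",round(st["t"],1))
E
python3 - <<'E'
from h import *
st,s=wrist("w1"); print(s["mount"].round(3),s["fov_y"]); togo(st,(.617,.161,.245))
E
```

```text
[[ 0.     0.961  0.277  0.07 ]
 [ 1.    -0.     0.     0.   ]
 [ 0.     0.277 -0.961 -0.128]
 [ 0.     0.     0.     1.   ]] 62.08396788357567
shift [ 0.0669  0.0435 -0.0001] turn z None tilt [-0.05 -0.02] tcp [0.541  0.1854 0.2449] yang -74.7 q [ 0.13  0.46  1.57 -0.    1.12  1.44] t 2.1
```

View pics/w1.png

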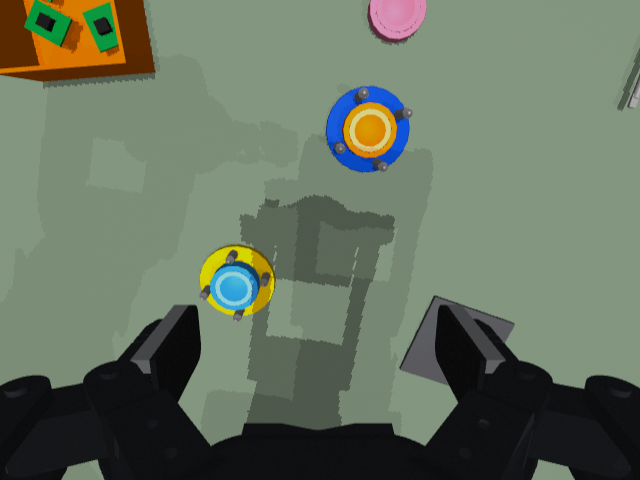

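Wrist view: blue-holder rod tips at (364,93), (407,113), (340,149) and (383,167). Yellow-holder rod tips at (232,255), (266,279), (205,294) and (239,316). The pad is at lower right.

```bash
cat >> h.py <<'E'
def holder(P,c,z0,z1,hsv=None):
    """fit the four rods from points above z0 near c: centre and finger line angle (holder y, deg)"""
    m=(np.hypot(P[...,0]-c[0],P[...,1]-c[1])<.045)&(P[...,2]>z0)&(P[...,2]<z1)
    B=[np.median(P[l][:,:2],0) for _,_,l in blobs(m,3)]; print("rods",np.round(B,4).tolist(),[int(b[1]) for b in blobs(m,3)])
    return np.array(B)
def rodfit(B,c):
    from scipy.optimize import least_squares
    A=np.radians([40,140,220,320])
    best=None
    for a0 in np.radians(range(-90,90,10)):
        def res(p):
            Q=p[:2]+.0295*np.c_[np.cos(A+p[2]),np.sin(A+p[2])]
            return np.linalg.norm(B[:,None]-Q[None],axis=2).min(1)
        r=least_squares(res,[*c,a0],loss="soft_l1",f_scale=.003)
        if best is None or r.cost<best.cost: best=r
    print("centre",best.x[:2].round(4),"yaw",np.degrees(best.x[2]).round(1),"y-line",(np.degrees(best.x[2])+90).round(1),"res mm",(best.fun*1e3).round(1)); return best.x
E
python3 - <<'E'
from h import *
s=dict(np.load("w1.npz")); P=cloud(s)
t=onplane(s,[(364,93),(407,113),(340,149),(383,167)],.049); rodfit(t,t.mean(0))
t=onplane(s,[(232,255),(266,279),(205,294),(239,316)],.029); rodfit(t,t.mean(0))
for c,z in(((.617,.161),.044),((.447,.242),.0275)): B=holder(P,c,z,.06); rodfit(B,c) if len(B)>2 else 0
hsv=cv2.cvtColor(s["image"],cv2.COLOR_RGB2HSV); H,S,V=[hsv[...,i].astype(int) for i in range(3)]
pt=lambda m,z:[(c.round(1),a,onplane(s,c,z)[0].round(4),onplane(s,cv2.minEnclosingCircle(np.argwhere(l)[:,::-1].astype(np.float32))[0],z)[0].round(4),np.median(P[l],0).round(4)) for c,a,l in blobs(m,800)]
print("amber",pt((H>10)&(H<28)&(S>100)&(V>150)&(P[...,2]>.02),.024)); print("blue",pt((H>92)&(H<108)&(S>70)&(V>120),.024)); print("bluebase",pt((H>108)&(H<122)&(S>150),.008)); print("bench",np.median(P[200:230,450:600].reshape(-1,3),0))
s=dict(np.load("top0.npz"));P=cloud(s);hsv=cv2.cvtColor(s["image"],cv2.COLOR_RGB2HSV)
V=s["image"][280:340,305:365].astype(int); m=np.zeros((480,640),bool); m[280:340,305:365]=(V[...,1]-V[...,2]<2)
for c,a,l in blobs(m,300): print("pad",c,a,onplane(s,c,.005),cv2.minAreaRect(np.argwhere(l)[:,::-1].astype(np.float32)))
E
```

```text
centre [0.6152 0.1602] yaw -7.3 y-line 82.7 res mm [0.5 0.7 0.2 0.3]
centre [0.4488 0.2394] yaw -21.0 y-line 69.0 res mm [1.4 0.4 0.7 1. ]
rods [[0.6404, 0.1765], [0.6353, 0.1393], [0.596, 0.1822], [0.5913, 0.1452]] [89, 90, 80, 83]
centre [0.6157 0.1608] yaw -7.5 y-line 82.5 res mm [0.3 0.4 0.5 0.5]
rods [[0.4736, 0.2505], [0.4593, 0.2157], [0.4315, 0.2668], [0.418, 0.2323]] [39, 31, 32, 28]
centre [0.4456 0.2414] yaw -21.7 y-line 68.3 res mm [0.1 0.5 0.5 0.5]
amber [(array([77.7, 55.4]), np.int32(870), array([0.6091, 0.4039]), array([0.6151, 0.4182]), array([0.6055, 0.3794, 0.0545])), (array([369.4, 130.2]), np.int32(1905), array([0.6154, 0.1604]), array([0.6157, 0.16  ]), array([0.6153, 0.1604, 0.024 ]))]
blue [(array([233.5, 287.4]), np.int32(1655), array([0.445 , 0.2414]), array([0.4448, 0.2413]), array([0.4453, 0.2413, 0.0242]))]
bluebase [(array([365. , 128.1]), np.int32(2680), array([0.6164, 0.1627]), array([0.6164, 0.161 ]), array([0.6163, 0.1642, 0.0075]))]
bench [ 5.80760124e-01 -8.93650692e-03 -4.18809879e-04]
pad [332.73416965 309.40800478] 1674 [[0.43170813 0.00701711]] ((332.6460266113281, 309.3097839355469), (41.374820709228516, 41.50785827636719), 3.814074993133545)
```

>>> drive_tool(plan=[[0.033, 0.022, 0, 0, 0, 0, 1], [0.0325, 0.0215, 0, 0, 0, 0, 1], [0, 0, 0.04, 0, 0, 7.6, 1], [0, 0, 0.04, 0, 0, 7.6, 1], [0, 0, 0.035, 0, 0, 7.6, 1], [0, 0, 0, 0, 0, 0, 1]])

```text
t: 2.75
tcp_pos: [0.6109, 0.158, 0.1246]
tool_rot: [0.998, -0.066, -0.006, 0.001]
force: [-1.6, 0.4, 0.0]
finger_gap: 1.006
gripper_force: 0.0
```

Run:
```python
from h import *
st,s=wrist("w2"); P=cloud(s); togo(st,(.6155,.1606,.024),82.5)
B=holder(P,(.6157,.1608),.044,.06); rodfit(B,(.6157,.1608))
hsv=cv2.cvtColor(s["image"],cv2.COLOR_RGB2HSV); H,S,V=[hsv[...,i].astype(int) for i in range(3)]
for c,a,l in blobs((H>10)&(H<28)&(S>100)&(V>150),800): print(c,a,onplane(s,c,.0245),np.median(P[l],0).round(4))
```

```text
shift [ 0.0055 -0.0034  0.1005] turn z -0.07671266960556977 tilt [-0.74 -0.06] tcp [0.6109 0.158  0.1246] yang -97.6 q [ 0.08  0.69  1.51 -0.    0.96  1.78] t 2.8
rods [[0.6416, 0.1753], [0.6369, 0.1386], [0.5974, 0.1811], [0.5926, 0.1444]] [185, 185, 160, 164]
centre [0.6171 0.1598] yaw -7.4 y-line 82.6 res mm [0.6 0.5 0.5 0.6]
[303.08949881 211.62529833] 838 [[0.63176716 0.16333483]] [0.632  0.164  0.0237]
```

>>> drive_tool(plan=[[0.0055, -0.0025, 0.03, 0, 0, 0, 1], [0, 0, 0, 0, 0, 0, 1], [0, 0, 0, 0, 0, 0, 1]])

```text
t: 3.1
tcp_pos: [0.6219, 0.1606, 0.102]
tool_rot: [0.998, -0.065, 0.001, -0.0]
force: [-0.1, -1.3, 0.7]
finger_gap: 1.0
gripper_force: 0.0
```

Run:
```python
from h import *
st,s=wrist("w3"); P=cloud(s); togo(st,(.6161,.1604,.026),82.5); print(st["qd"].round(3))
B=holder(P,(.6157,.1608),.044,.06); rodfit(B,(.6157,.1608))
```

```text
shift [-0.0058  0.0009  0.0759] turn z 0.021124947905320823 tilt [0.09 0.  ] tcp [0.6219 0.1606 0.102 ] yang -97.5 q [ 0.08  0.73  1.5  -0.    0.92  1.78] t 3.1
[ 0.    -0.021 -0.007  0.    -0.006  0.007]
rods [[0.642, 0.1755], [0.6372, 0.1386], [0.5976, 0.1811], [0.593, 0.1443]] [222, 221, 187, 202]
centre [0.6175 0.1599] yaw -7.3 y-line 82.7 res mm [0.4 0.5 0.5 0.5]
```

View pics/w3.png

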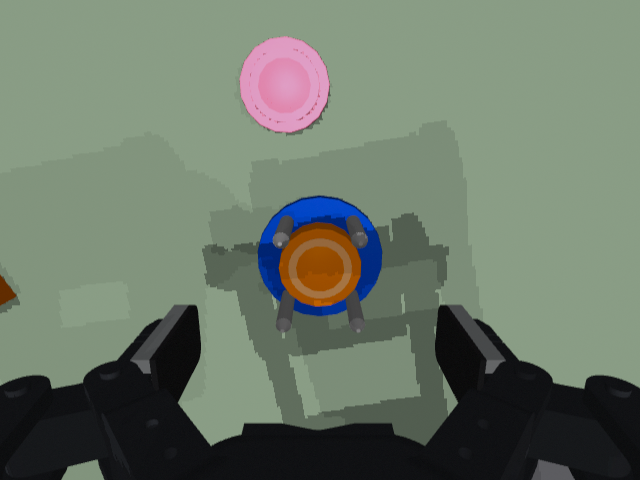

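The fingers straddle the blue holder as intended. The amber blank is at (320,265), with rods either side at (281,240), (361,240), (283,325) and (358,325). Descending.

>>> drive_tool(plan=[[-0.005, 0.0005, 0.02, 0, 0, 0, 1], [0, 0, 0.02, 0, 0, 0, 1], [0, 0, 0.02, 0, 0, 0, 1], [0, 0, 0.013, 0, 0, 0, 1], [0, 0, 0, 0, 0, 0, 1], [0, 0, 0, 0, 0, 0, 1]], newtons=30)

```text
t: 3.75
tcp_pos: [0.6169, 0.1607, 0.0284]
tool_rot: [0.998, -0.066, 0.001, -0.0]
force: [-0.2, 0.2, 0.5]
finger_gap: 1.001
gripper_force: 0.0
```

>>> drive_tool(plan=[[0, 0, 0, 0, 0, 0, 0.2], [0, 0, 0, 0, 0, 0, 0.2], [0, 0, 0, 0, 0, 0, 0], [0, 0, 0, 0, 0, 0, 0], [0, 0, 0, 0, 0, 0, -0.3], [0, 0, 0, 0, 0, 0, -0.3], [0, 0, 0, 0, 0, 0, -0.3]])

```text
t: 4.45
tcp_pos: [0.6168, 0.1608, 0.0285]
tool_rot: [0.998, -0.066, 0.001, -0.0]
force: [-1.1, -0.6, 5.9]
finger_gap: 0.517
gripper_force: 30.1
```

>>> drive_tool(plan=[[0, 0, -0.01, 0, 0, 0, -0.3], [0, 0, -0.02, 0, 0, 0, -0.3], [0, 0, -0.03, 0, 0, 0, -0.3], [0, 0, -0.03, 0, 0, 0, -0.3], [0, 0, 0, 0, 0, 0, -0.3]])

```text
t: 4.95
tcp_pos: [0.6193, 0.1611, 0.1221]
tool_rot: [0.998, -0.066, 0.005, -0.001]
force: [0.9, 0.7, 0.2]
finger_gap: 0.518
gripper_force: 30.8
```

>>> drive_tool(plan=[[-0.014, 0.015, 0, 0, 0, 0, -0.3], [-0.027, 0.029, 0, 0, 0, 0, -0.3], [-0.027, 0.029, 0, 0, 0, 0, -0.3], [-0.027, 0.029, 0, 0, 0, 0, -0.3], [-0.027, 0.029, 0, 0, 0, 0, -0.3], [-0.027, 0.029, 0, 0, 0, 0, -0.3], [-0.014, 0.016, 0.02, 0, 0, 0, -0.3], [0, 0, 0.02, 0, 0, 0, -0.3], [0, 0, 0, 0, 0, 0, -0.3], [0, 0, 0, 0, 0, 0, -0.3]])

```text
t: 5.95
tcp_pos: [0.4315, 0.0077, 0.0771]
tool_rot: [0.998, -0.066, -0.0, -0.0]
force: [0.3, 0.2, -0.2]
finger_gap: 0.52
gripper_force: 30.9
```

Run:
```python
from h import *
st,s=wrist("w4"); P=cloud(s); togo(st,(.432,.007,.0265))
```

```text
shift [0.0006 0.0006 0.0506] turn z None tilt [-0.04  0.01] tcp [0.4315 0.0077 0.0771] yang -97.6 q [-0.24  0.6   2.05  0.    0.49  1.46] t 6.0
```

View pics/w4.png

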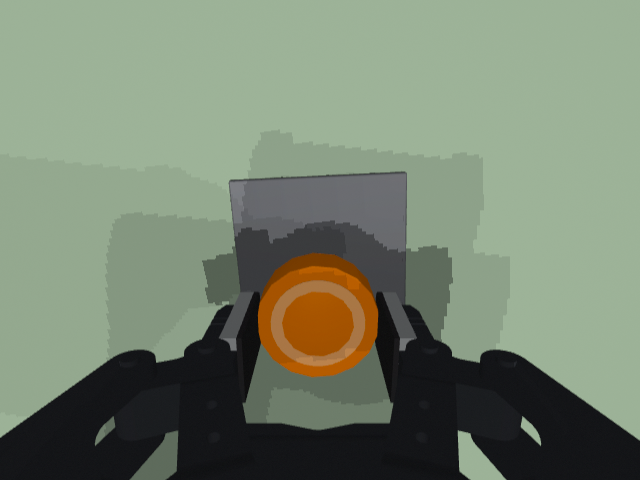

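The amber blank is held level between the pads at (318,315), over the grey pad, whose far edge runs (230,181)–(406,172). Lowering.

>>> drive_tool(plan=[[0, 0, 0.02, 0, 0, 0, -0.3], [0, 0, 0.02, 0, 0, 0, -0.3], [0, 0, 0.008, 0, 0, 0, -0.3], [0, 0, 0.003, 0, 0, 0, -0.3], [0, 0, 0.001, 0, 0, 0, -0.3], [0, 0, 0, 0, 0, 0, -0.3]])

```text
t: 6.6
tcp_pos: [0.4319, 0.0077, 0.0258]
tool_rot: [0.998, -0.066, 0.001, 0.0]
force: [-0.4, -0.0, -0.5]
finger_gap: 0.517
gripper_force: 30.9
```

>>> drive_tool(plan=[[0, 0, 0.001, 0, 0, 0, -0.3], [0, 0, 0.0005, 0, 0, 0, -0.3], [0, 0, 0, 0, 0, 0, -0.3]])

```text
t: 6.9
tcp_pos: [0.4319, 0.0077, 0.0254]
tool_rot: [0.998, -0.066, 0.001, 0.0]
force: [-0.6, 1.0, 10.9]
finger_gap: 0.522
gripper_force: 32.1
```

>>> drive_tool(plan=[[0, 0, 0, 0, 0, 0, 0.3], [0, 0, 0, 0, 0, 0, 0.6], [0, 0, 0, 0, 0, 0, 1], [0, 0, 0, 0, 0, 0, 1], [0, 0, 0, 0, 0, 0, 1], [0, 0, -0.03, 0, 0, 0, 1], [0, 0, -0.04, 0, 0, 0, 1], [0, 0, -0.03, 0, 0, 0, 1], [0, 0, 0, 0, 0, 0, 1]])

```text
t: 7.8
tcp_pos: [0.4334, 0.0073, 0.1268]
tool_rot: [0.998, -0.066, 0.004, 0.001]
force: [1.0, -0.6, -0.3]
finger_gap: 1.0
gripper_force: 0.0
```

```bash
cat >> h.py <<'E'
def find(s,P,name,z,c=None,amin=200):
    hsv=cv2.cvtColor(s["image"],cv2.COLOR_RGB2HSV); H,S,V=[hsv[...,i].astype(int) for i in range(3)]
    m={"amber":(H>8)&(H<28)&(S>100)&(V>120),"blue":(H>92)&(H<108)&(S>70)&(V>110),"white":(S<25)&(V>140),"dark":(V<50)}[name]
    if c is not None: m&=np.hypot(P[...,0]-c[0],P[...,1]-c[1])<.05
    m&=(P[...,2]>z-.006)
    for p,a,l in blobs(m,amin):
        e=cv2.minEnclosingCircle(np.argwhere(l)[:,::-1].astype(np.float32)); print(name,p.round(),a,"mec",onplane(s,e[0],z)[0].round(4),"med",np.median(P[l],0).round(4))
E
python3 - <<'E'
from h import *
st,s=wrist("w5"); P=cloud(s); find(s,P,"amber",.021,(.432,.007)); togo(st,(.615,-.15,.20),0)
E
```

```text
amber [317. 247.] 4030 mec [0.4319 0.0074] med [0.4322 0.0074 0.0212]
shift [ 0.2012  0.1321 -0.0716] turn z 82.44516042272937 tilt [ 0.41 -0.1 ] tcp [0.4334 0.0073 0.1268] yang -97.6 q [-0.24  0.49  2.02  0.    0.63  1.46] t 7.8
```

>>> drive_tool(plan=[[0.018, 0.01, 0, 0, 0, 0, 1], [0.036, 0.019, 0, 0, 0, 0, 1], [0.036, 0.019, 0, 0, 0, 0, 1], [0.036, 0.019, 0, 0, 0, 0, 1], [0.036, 0.019, 0, 0, 0, 0, 1], [0.036, 0.019, 0, 0, 0, 0, 1], [0.036, 0.018, 0, 0, 0, 0, 1], [0.014, 0.007, 0.02, 0, 0, 0, 1], [0, 0, 0, 0, 0, 0, 1], [0, 0, 0, 0, 0, 0, 1]])

```text
t: 8.85
tcp_pos: [0.6581, -0.1531, 0.1011]
tool_rot: [0.998, -0.066, -0.003, -0.001]
force: [-0.4, 0.5, -0.1]
finger_gap: 1.0
gripper_force: 0.0
```

Run:
```python
from h import *
st,s=wrist("w6"); P=cloud(s); find(s,P,"white",.014,(.662,-.153)); togo(st,(.662,-.154,.019))
```

```text
white [318. 246.] 1705 mec [ 0.6617 -0.1541] med [ 0.6616 -0.1537  0.0136]
shift [0.0045 0.0006 0.082 ] turn z None tilt [-0.32  0.14] tcp [ 0.6581 -0.1531  0.1011] yang -97.6 q [-0.39  0.77  1.4   0.    0.98  1.31] t 8.8
```

>>> drive_tool(plan=[[0.002, 0.0005, 0.02, 0, 0, 0, 1], [0, 0, 0.02, 0, 0, 0, 1], [0, 0, 0.02, 0, 0, 0, 1], [0, 0, 0.01, 0, 0, 0, 1], [0, 0, 0, 0, 0, 0, 1], [0, 0, 0, 0, 0, 0, 1]])

```text
t: 9.5
tcp_pos: [0.6622, -0.1544, 0.0345]
tool_rot: [0.998, -0.066, 0.0, 0.0]
force: [-0.5, -0.3, 0.5]
finger_gap: 0.999
gripper_force: 0.0
```

>>> drive_tool(plan=[[0, 0, 0.01, 0, 0, 0, 1], [0, 0, 0.005, 0, 0, 0, 1], [0, 0, 0, 0, 0, 0, 0.3], [0, 0, 0, 0, 0, 0, 0.2], [0, 0, 0, 0, 0, 0, 0], [0, 0, 0, 0, 0, 0, -0.3], [0, 0, 0, 0, 0, 0, -0.3], [0, 0, 0, 0, 0, 0, -0.3], [0, 0, 0, 0, 0, 0, -0.3]])

```text
t: 10.4
tcp_pos: [0.6624, -0.1548, 0.0194]
tool_rot: [0.998, -0.066, 0.0, 0.0]
force: [-1.2, -0.0, 4.3]
finger_gap: 0.517
gripper_force: 30.6
```

>>> drive_tool(plan=[[0, 0, -0.02, 0, 0, 0, -0.3], [0, 0, -0.04, 0, 0, 0, -0.3], [0, 0, -0.04, 0, 0, 0, -0.3], [0, 0, 0, 0, 0, 0, -0.3]])

```text
t: 10.8
tcp_pos: [0.666, -0.1561, 0.1248]
tool_rot: [0.998, -0.066, 0.006, 0.002]
force: [1.6, 0.1, 0.5]
finger_gap: 0.516
gripper_force: 30.7
```

>>> drive_tool(plan=[[-0.005, -0.019, 0, 0, 0, 0, -0.3], [-0.011, -0.038, 0, 0, 0, 0, -0.3], [-0.011, -0.038, 0, 0, 0, 0, -0.3], [-0.011, -0.038, 0, 0, 0, 0, -0.3], [-0.011, -0.038, 0, 0, 0, 0, -0.3], [-0.011, -0.038, 0, 0, 0, 0, -0.3], [-0.011, -0.038, 0, 0, 0, 0, -0.3], [-0.01, -0.038, 0, 0, 0, 0, -0.3], [-0.005, -0.019, 0, 0, 0, 0, -0.3], [0, 0, 0, 0, 0, 0, -0.3]])

```text
t: 11.8
tcp_pos: [0.6136, 0.1622, 0.1166]
tool_rot: [0.998, -0.064, -0.003, -0.0]
force: [-0.3, 0.4, 0.1]
finger_gap: 0.516
gripper_force: 30.7
```

>>> drive_tool(plan=[[0, 0, 0, 0, 0, 0, -0.3], [0, 0, 0, 0, 0, 0, -0.3]])

```text
t: 12.0
tcp_pos: [0.6162, 0.1574, 0.1178]
tool_rot: [0.998, -0.066, -0.001, 0.0]
force: [-0.3, -0.7, 0.1]
finger_gap: 0.517
gripper_force: 30.7
```

Run:
```python
from h import *
st,s=wrist("w7"); P=cloud(s); B=holder(P,(.617,.16),.044,.06); rodfit(B,(.617,.16)); find(s,P,"white",.112,st["tcp_pos"]);togo(st,(.6173,.16,.0275),82.6)
```

```text
rods [[0.6417, 0.1754], [0.637, 0.1386], [0.5925, 0.1447], [0.5955, 0.1791]] [191, 197, 140, 34]
centre [0.6167 0.1595] yaw -6.3 y-line 83.7 res mm [0.6 0.5 1.6 1.9]
white [318. 321.] 4511 mec [0.6158 0.1573] med [0.6165 0.157  0.1119]
shift [ 0.0009 -0.0028  0.0903] turn z -0.20721044988653148 tilt [-0.11 -0.02] tcp [0.6162 0.1574 0.1178] yang -97.6 q [ 0.07  0.7   1.5  -0.    0.94  1.78] t 12.0
```

View pics/w7.png

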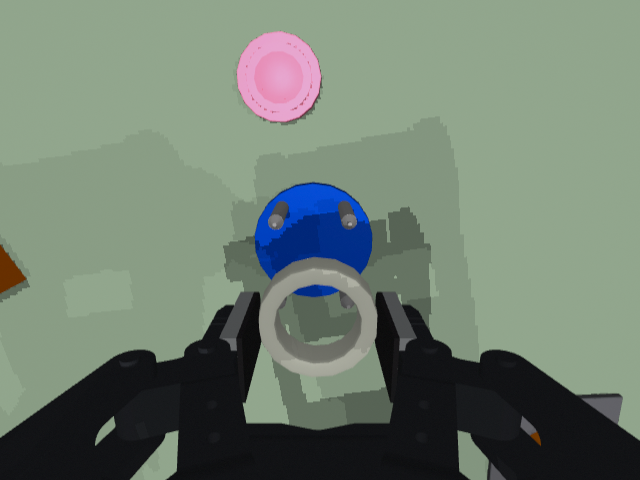

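The spacer is held level at (318,318), and the near rods of the empty blue holder show at (276,222) and (349,222). I need about +1 mm in x and −2.5 mm in tool y.

>>> drive_tool(plan=[[0.001, -0.0025, 0.02, 0, 0, 0, -0.3], [0, 0, 0.02, 0, 0, 0, -0.3], [0, 0, 0, 0, 0, 0, -0.3], [0, 0, 0, 0, 0, 0, -0.3], [0, 0, 0, 0, 0, 0, -0.3]])

```text
t: 12.55
tcp_pos: [0.619, 0.1598, 0.0797]
tool_rot: [0.998, -0.067, 0.001, -0.0]
force: [-0.1, 0.0, -0.4]
finger_gap: 0.519
gripper_force: 30.7
```

Run:
```python
from h import *
st,s=wrist("w8"); P=cloud(s); B=holder(P,(.617,.16),.044,.055); find(s,P,"white",st["tcp_pos"][2]-.005,st["tcp_pos"]);togo(st,(.6173,.16,.0275),82.6)
```

```text
rods [[0.6419, 0.1753], [0.6373, 0.1387]] [284, 283]
white [318. 321.] 4535 mec [0.6189 0.1597] med [0.6195 0.1596 0.0738]
shift [-0.0018  0.0001  0.0522] turn z -0.22725834591483363 tilt [0.1  0.01] tcp [0.619  0.1598 0.0797] yang -97.6 q [0.08 0.76 1.52 0.   0.87 1.78] t 12.6
```

>>> drive_tool(plan=[[-0.0018, 0, 0.01, 0, 0, 0, -0.3], [0, 0, 0.01, 0, 0, 0, -0.3], [0, 0, 0.01, 0, 0, 0, -0.3], [0, 0, 0, 0, 0, 0, -0.3]])

```text
t: 13.0
tcp_pos: [0.615, 0.1606, 0.0467]
tool_rot: [0.998, -0.066, -0.002, 0.0]
force: [0.0, 1.0, -0.2]
finger_gap: 0.52
gripper_force: 30.7
```

>>> drive_tool(plan=[[0, 0, 0, 0, 0, 0, -0.3], [0, 0, 0, 0, 0, 0, -0.3]])

```text
t: 13.2
tcp_pos: [0.6166, 0.1607, 0.0488]
tool_rot: [0.998, -0.066, 0.0, -0.0]
force: [-0.3, 0.6, -0.7]
finger_gap: 0.518
gripper_force: 30.7
```

>>> drive_tool(plan=[[0, 0, 0.008, 0, 0, 0, -0.3], [0, 0, 0.008, 0, 0, 0, -0.3], [0, 0, 0.003, 0, 0, 0, -0.3], [0, 0, 0, 0, 0, 0, -0.3], [0, 0, 0.002, 0, 0, 0, -0.3], [0, 0, 0.001, 0, 0, 0, -0.3], [0, 0, 0, 0, 0, 0, -0.3]])

```text
t: 13.9
tcp_pos: [0.6166, 0.1607, 0.0274]
tool_rot: [0.998, -0.066, 0.0, -0.0]
force: [-1.7, -0.7, 2.6]
finger_gap: 0.52
gripper_force: 31.0
```

>>> drive_tool(plan=[[0, 0, 0, 0, 0, 0, 0.3], [0, 0, 0, 0, 0, 0, 0.6], [0, 0, 0, 0, 0, 0, 1], [0, 0, 0, 0, 0, 0, 1], [0, 0, 0, 0, 0, 0, 1], [0, 0, -0.03, 0, 0, 0, 1], [0, 0, -0.04, 0, 0, 0, 1], [0, 0, -0.03, 0, 0, 0, 1], [0, 0, 0, 0, 0, 0, 1], [0, 0, 0, 0, 0, 0, 1]])

```text
t: 14.9
tcp_pos: [0.6166, 0.1607, 0.1275]
tool_rot: [0.998, -0.066, 0.001, -0.0]
force: [-0.0, -0.9, 0.1]
finger_gap: 1.001
gripper_force: 0.0
```

Run:
```python
from h import *
st,s=wrist("w9"); P=cloud(s); B=holder(P,(.617,.16),.044,.055);rodfit(B,(.617,.16)); find(s,P,"white",.022,(.617,.16));togo(st,(.4456,.2414,.13),68.3)
```

```text
rods [[0.6417, 0.1755], [0.637, 0.1387], [0.5974, 0.1813], [0.5927, 0.1444]] [179, 173, 157, 154]
centre [0.6172 0.16  ] yaw -7.3 y-line 82.7 res mm [0.5 0.4 0.4 0.5]
white [317. 246.] 1587 mec [0.6159 0.1605] med [0.6148 0.1611 0.0216]
shift [-0.1801 -0.0575 -0.0027] turn z 14.13264915255229 tilt [0.08 0.  ] tcp [0.6166 0.1607 0.1275] yang -97.6 q [ 0.08  0.69  1.5  -0.    0.96  1.78] t 14.9
```

>>> drive_tool(plan=[[-0.018, -0.006, 0, 0, 0, 0, 1], [-0.036, -0.0115, 0, 0, 0, 0, 1], [-0.036, -0.0115, 0, 0, 0, 0, 1], [-0.036, -0.0115, 0, 0, 0, 0, 1], [-0.036, -0.0115, 0, 0, 0, 0, 1], [-0.018, -0.0055, 0, 0, 0, 7.1, 1], [0, 0, 0.02, 0, 0, 7, 1], [0, 0, 0, 0, 0, 0, 1], [0, 0, 0, 0, 0, 0, 1], [0, 0, 0, 0, 0, 0, 1]])

```text
t: 15.95
tcp_pos: [0.4461, 0.2411, 0.1066]
tool_rot: [0.982, -0.187, -0.0, 0.0]
force: [-0.4, 0.2, 0.0]
finger_gap: 0.998
gripper_force: 0.0
```

Run:
```python
from h import *
st,s=wrist("w10"); P=cloud(s); B=holder(P,(.4456,.2414),.0275,.035);rodfit(B,(.4456,.2414)); find(s,P,"blue",.024,(.445,.241));togo(st,(.4456,.2414,.0285),68.3)
```

```text
rods [[0.473, 0.2502], [0.4592, 0.2155], [0.4314, 0.2666], [0.4177, 0.2316]] [98, 104, 86, 83]
centre [0.4453 0.241 ] yaw -21.4 y-line 68.6 res mm [0.4 0.5 0.3 0.3]
blue [318. 257.] 4839 mec [0.4454 0.2409] med [0.4456 0.241  0.0241]
shift [-0.0005 -0.0001  0.0781] turn z 0.09022418587386483 tilt [-0.01 -0.01] tcp [0.4461 0.2411 0.1066] yang -111.6 q [ 0.27  0.59  1.85 -0.    0.7   2.22] t 15.9
```

>>> drive_tool(plan=[[-0.0005, 0, 0.02, 0, 0, 0, 1], [0, 0, 0.02, 0, 0, 0, 1], [0, 0, 0.02, 0, 0, 0, 1], [0, 0, 0.013, 0, 0, 0, 1], [0, 0, 0.005, 0, 0, 0, 1], [0, 0, 0, 0, 0, 0, 1], [0, 0, 0, 0, 0, 0, 1]])

```text
t: 16.7
tcp_pos: [0.4456, 0.2416, 0.0293]
tool_rot: [0.982, -0.188, 0.0, -0.0]
force: [0.1, -1.1, 0.3]
finger_gap: 1.002
gripper_force: 0.0
```

>>> drive_tool(plan=[[0, 0, 0, 0, 0, 0, 0.2], [0, 0, 0, 0, 0, 0, 0.2], [0, 0, 0, 0, 0, 0, 0], [0, 0, 0, 0, 0, 0, 0], [0, 0, 0, 0, 0, 0, -0.3], [0, 0, 0, 0, 0, 0, -0.3], [0, 0, 0, 0, 0, 0, -0.3]])

```text
t: 17.4
tcp_pos: [0.4454, 0.2417, 0.0296]
tool_rot: [0.982, -0.188, 0.001, -0.0]
force: [-0.9, 0.2, 5.7]
finger_gap: 0.516
gripper_force: 29.8
```

>>> drive_tool(plan=[[0, 0, -0.01, 0, 0, 0, -0.3], [0, 0, -0.02, 0, 0, 0, -0.3], [0, 0, -0.03, 0, 0, 0, -0.3], [0, 0, -0.03, 0, 0, 0, -0.3], [0, 0, -0.01, 0, 0, 0, -0.3], [0, 0, 0, 0, 0, 0, -0.3]])

```text
t: 18.0
tcp_pos: [0.446, 0.2419, 0.1305]
tool_rot: [0.982, -0.188, 0.002, -0.001]
force: [0.1, 0.0, -1.1]
finger_gap: 0.516
gripper_force: 30.7
```

>>> drive_tool(plan=[[0, 0, 0, 0, 0, -7.1, -0.3], [0, 0, 0, 0, 0, -7, -0.3], [0.018, 0.006, 0, 0, 0, 0, -0.3], [0.036, 0.012, 0, 0, 0, 0, -0.3], [0.036, 0.012, 0, 0, 0, 0, -0.3], [0.036, 0.012, 0, 0, 0, 0, -0.3], [0.036, 0.012, 0, 0, 0, 0, -0.3], [0.018, 0.005, 0, 0, 0, 0, -0.3], [0, 0, 0.02, 0, 0, 0, -0.3], [0, 0, 0, 0, 0, 0, -0.3]])

```text
t: 19.0
tcp_pos: [0.6148, 0.1576, 0.1052]
tool_rot: [0.998, -0.068, -0.003, 0.001]
force: [-1.0, 0.5, -0.1]
finger_gap: 0.519
gripper_force: 30.8
```

>>> drive_tool(plan=[[0, 0, 0, 0, 0, 0, -0.3], [0, 0, 0, 0, 0, 0, -0.3], [0, 0, 0, 0, 0, 0, -0.3]])

```text
t: 19.3
tcp_pos: [0.6158, 0.1596, 0.1094]
tool_rot: [0.998, -0.066, 0.0, -0.0]
force: [0.1, -0.9, 0.3]
finger_gap: 0.518
gripper_force: 30.8
```

Run:
```python
from h import *
st,s=wrist("w11"); P=cloud(s); B=holder(P,(.617,.16),.044,.055);find(s,P,"blue",st["tcp_pos"][2]-.0055,st["tcp_pos"]);togo(st,(.617,.16,.0436),82.6)
```

```text
rods [[0.6418, 0.1754], [0.6372, 0.1386]] [210, 211]
blue [318. 319.] 10488 mec [0.6166 0.1594] med [0.6169 0.1593 0.1038]
shift [ 0.001  -0.0005  0.0658] turn z -0.16482913835920954 tilt [0.05 0.  ] tcp [0.6158 0.1596 0.1094] yang -97.6 q [ 0.08  0.71  1.51 -0.    0.92  1.78] t 19.3
```

>>> drive_tool(plan=[[0.0005, -0.0005, 0.015, 0, 0, 0, -0.3], [0, 0, 0.015, 0, 0, 0, -0.3], [0, 0, 0.003, 0, 0, 0, -0.3], [0, 0, 0, 0, 0, 0, -0.3], [0, 0, 0, 0, 0, 0, -0.3], [0, 0, 0, 0, 0, 0, -0.3]])

```text
t: 19.95
tcp_pos: [0.6167, 0.1598, 0.0761]
tool_rot: [0.998, -0.066, 0.0, -0.0]
force: [-1.2, -0.6, -0.0]
finger_gap: 0.514
gripper_force: 30.8
```

>>> drive_tool(plan=[[0, 0, 0.006, 0, 0, 0, -0.3], [0, 0, 0.006, 0, 0, 0, -0.3], [0, 0, 0.006, 0, 0, 0, -0.3], [0, 0, 0.006, 0, 0, 0, -0.3], [0, 0, 0.004, 0, 0, 0, -0.3], [0, 0, 0.002, 0, 0, 0, -0.3], [0, 0, 0, 0, 0, 0, -0.3], [0, 0, 0, 0, 0, 0, -0.3]])

```text
t: 20.75
tcp_pos: [0.6164, 0.1598, 0.0459]
tool_rot: [0.998, -0.066, 0.0, -0.0]
force: [-0.7, 0.4, -0.2]
finger_gap: 0.519
gripper_force: 30.8
```

>>> drive_tool(plan=[[0, 0, 0.0015, 0, 0, 0, -0.3], [0, 0, 0.001, 0, 0, 0, -0.3], [0, 0, 0, 0, 0, 0, -0.3], [0, 0, 0, 0, 0, 0, -0.3]])

```text
t: 21.15
tcp_pos: [0.6165, 0.1598, 0.0438]
tool_rot: [0.998, -0.066, 0.0, -0.0]
force: [-0.7, 0.2, 2.4]
finger_gap: 0.518
gripper_force: 31.0
```

Light contact. Release, back off, and check.

>>> drive_tool(plan=[[0, 0, 0, 0, 0, 0, 0.3], [0, 0, 0, 0, 0, 0, 0.6], [0, 0, 0, 0, 0, 0, 1], [0, 0, 0, 0, 0, 0, 1], [0, 0, 0, 0, 0, 0, 1], [0, 0, -0.02, 0, 0, 0, 1], [0, 0, -0.04, 0, 0, 0, 1], [0, 0, -0.03, 0, 0, 0, 1], [0, 0, 0, 0, 0, 0, 1], [0, 0, 0, 0, 0, 0, 1]])

```text
t: 22.15
tcp_pos: [0.6166, 0.1598, 0.1341]
tool_rot: [0.998, -0.066, 0.001, -0.0]
force: [0.8, -0.7, -0.3]
finger_gap: 1.002
gripper_force: 0.0
```

Run:
```python
from h import *
st,s=wrist("w12"); P=cloud(s); find(s,P,"blue",.038,(.617,.16));togo(st,(.432,.0075,.13))
```

```text
blue [318. 248.] 4374 mec [0.6165 0.1595] med [0.6168 0.1596 0.0381]
shift [-0.1629  0.1753  0.0038] turn z None tilt [0.09 0.01] tcp [0.6166 0.1598 0.1341] yang -97.6 q [ 0.08  0.68  1.5  -0.    0.97  1.78] t 22.1
```

>>> drive_tool(plan=[[-0.014, 0.015, 0, 0, 0, 0, 1], [-0.027, 0.029, 0, 0, 0, 0, 1], [-0.027, 0.029, 0, 0, 0, 0, 1], [-0.027, 0.029, 0, 0, 0, 0, 1], [-0.027, 0.029, 0, 0, 0, 0, 1], [-0.027, 0.029, 0, 0, 0, 0, 1], [-0.014, 0.015, 0.02, 0, 0, 0, 1], [0, 0, 0.02, 0, 0, 0, 1], [0, 0, 0, 0, 0, 0, 1], [0, 0, 0, 0, 0, 0, 1]])

```text
t: 23.2
tcp_pos: [0.4312, 0.0079, 0.0926]
tool_rot: [0.998, -0.066, -0.001, -0.0]
force: [-1.8, 0.4, 0.4]
finger_gap: 1.002
gripper_force: 0.0
```

Run:
```python
from h import *
st,s=wrist("w13"); P=cloud(s); find(s,P,"amber",.021,(.432,.007));togo(st,(.432,.0074,.0255))
```

```text
amber [318. 260.] 5377 mec [0.4322 0.0074] med [0.4325 0.0075 0.0211]
shift [0.001  0.0004 0.0671] turn z None tilt [-0.14  0.04] tcp [0.4312 0.0079 0.0926] yang -97.6 q [-0.24  0.57  2.04  0.    0.54  1.46] t 23.2
```

>>> drive_tool(plan=[[0, 0, 0.02, 0, 0, 0, 1], [0, 0, 0.02, 0, 0, 0, 1], [0, 0, 0.02, 0, 0, 0, 1], [0, 0, 0.007, 0, 0, 0, 1], [0, 0, 0, 0, 0, 0, 1], [0, 0, 0, 0, 0, 0, 1], [0, 0, 0, 0, 0, 0, 0.3]])

```text
t: 23.95
tcp_pos: [0.4323, 0.0078, 0.0272]
tool_rot: [0.998, -0.066, 0.001, 0.0]
force: [-0.1, -0.7, 0.1]
finger_gap: 0.858
gripper_force: 0.0
```

>>> drive_tool(plan=[[0, 0, 0, 0, 0, 0, 0.2], [0, 0, 0, 0, 0, 0, 0], [0, 0, 0, 0, 0, 0, 0], [0, 0, 0, 0, 0, 0, -0.3], [0, 0, 0, 0, 0, 0, -0.3], [0, 0, 0, 0, 0, 0, -0.3]])

```text
t: 24.55
tcp_pos: [0.432, 0.0077, 0.0272]
tool_rot: [0.998, -0.066, 0.001, 0.0]
force: [0.2, 0.4, 7.6]
finger_gap: 0.521
gripper_force: 29.5
```

>>> drive_tool(plan=[[0, 0, -0.01, 0, 0, 0, -0.3], [0, 0, -0.02, 0, 0, 0, -0.3], [0, 0, -0.03, 0, 0, 0, -0.3], [0, 0, -0.03, 0, 0, 0, -0.3], [0, 0, -0.01, 0, 0, 7.1, -0.3], [0, 0, 0, 0, 0, 7, -0.3], [0, 0, 0, 0, 0, 0, -0.3], [0, 0, 0, 0, 0, 0, -0.3]])

```text
t: 25.35
tcp_pos: [0.4314, 0.0078, 0.1266]
tool_rot: [0.982, -0.187, -0.0, -0.0]
force: [0.0, 0.1, -0.4]
finger_gap: 0.514
gripper_force: 30.8
```

Run:
```python
from h import *
from station import manip
togo(manip.sense(),(.4455,.2413,.12),68.4)
```

```text
shift [-0.0725 -0.2223  0.0066] turn z 0.07471646576732383 tilt [-0.  0.] tcp [0.4314 0.0078 0.1266] yang -111.5 q [-0.24  0.49  2.02  0.    0.63  1.7 ] t 25.4
```

>>> drive_tool(plan=[[-0.006, -0.0185, 0, 0, 0, 0, -0.3], [-0.012, -0.037, 0, 0, 0, 0, -0.3], [-0.012, -0.037, 0, 0, 0, 0, -0.3], [-0.012, -0.037, 0, 0, 0, 0, -0.3], [-0.012, -0.037, 0, 0, 0, 0, -0.3], [-0.012, -0.037, 0, 0, 0, 0, -0.3], [-0.0065, -0.0185, 0, 0, 0, 0, -0.3], [0, 0, 0.02, 0, 0, 0, -0.3], [0, 0, 0, 0, 0, 0, -0.3], [0, 0, 0, 0, 0, 0, -0.3]])

```text
t: 26.35
tcp_pos: [0.4453, 0.2405, 0.1057]
tool_rot: [0.982, -0.187, -0.001, 0.001]
force: [-0.6, 0.3, -1.2]
finger_gap: 0.517
gripper_force: 30.9
```

>>> drive_tool(plan=[[0, 0, 0.015, 0, 0, 0, -0.3], [0, 0, 0.01, 0, 0, 0, -0.3], [0, 0, 0, 0, 0, 0, -0.3], [0, 0, 0, 0, 0, 0, -0.3], [0, 0, 0, 0, 0, 0, -0.3]])

```text
t: 26.85
tcp_pos: [0.4466, 0.2408, 0.0818]
tool_rot: [0.982, -0.188, 0.0, -0.0]
force: [-0.3, 0.0, 0.1]
finger_gap: 0.517
gripper_force: 30.9
```

Run:
```python
from h import *
st,s=wrist("w14"); P=cloud(s); B=holder(P,(.4455,.2412),.0255,.035);find(s,P,"amber",st["tcp_pos"][2]-.006,st["tcp_pos"]);togo(st,(.4454,.2411,.0302),68.5)
```

```text
rods [[0.4731, 0.2501], [0.4595, 0.2155]] [201, 206]
amber [318. 318.] 10239 mec [0.4475 0.2402] med [0.4474 0.2402 0.0756]
shift [-0.0013  0.0002  0.0516] turn z -0.18606502255795476 tilt [0.04 0.01] tcp [0.4466 0.2408 0.0818] yang -111.7 q [0.27 0.64 1.86 0.   0.64 2.22] t 26.9
```

>>> drive_tool(plan=[[-0.0015, 0, 0.01, 0, 0, 0, -0.3], [0, 0, 0.01, 0, 0, 0, -0.3], [0, 0, 0.004, 0, 0, 0, -0.3], [0, 0, 0, 0, 0, 0, -0.3], [0, 0, 0, 0, 0, 0, -0.3], [0, 0, 0.006, 0, 0, 0, -0.3], [0, 0, 0.006, 0, 0, 0, -0.3], [0, 0, 0.006, 0, 0, 0, -0.3], [0, 0, 0, 0, 0, 0, -0.3], [0, 0, 0, 0, 0, 0, -0.3]])

```text
t: 27.9
tcp_pos: [0.4447, 0.2414, 0.039]
tool_rot: [0.982, -0.188, -0.0, 0.0]
force: [-0.2, -0.3, -0.6]
finger_gap: 0.518
gripper_force: 30.9
```

>>> drive_tool(plan=[[0, 0, 0.004, 0, 0, 0, -0.3], [0, 0, 0.003, 0, 0, 0, -0.3], [0, 0, 0.0015, 0, 0, 0, -0.3], [0, 0, 0, 0, 0, 0, -0.3], [0, 0, 0, 0, 0, 0, -0.3]])

```text
t: 28.4
tcp_pos: [0.4449, 0.2414, 0.0308]
tool_rot: [0.982, -0.188, -0.0, 0.0]
force: [-0.0, -0.1, -0.9]
finger_gap: 0.514
gripper_force: 30.9
```

>>> drive_tool(plan=[[0, 0, 0.001, 0, 0, 0, -0.3], [0, 0, 0, 0, 0, 0, -0.3], [0, 0, 0, 0, 0, 0, -0.3]])

```text
t: 28.7
tcp_pos: [0.445, 0.2415, 0.0303]
tool_rot: [0.982, -0.188, 0.0, -0.0]
force: [-1.3, 0.1, 5.3]
finger_gap: 0.512
gripper_force: 31.4
```

>>> drive_tool(plan=[[0, 0, 0, 0, 0, 0, 0.3], [0, 0, 0, 0, 0, 0, 0.6], [0, 0, 0, 0, 0, 0, 1], [0, 0, 0, 0, 0, 0, 1], [0, 0, 0, 0, 0, 0, 1], [0, 0, -0.02, 0, 0, 0, 1], [0, 0, -0.04, 0, 0, 0, 1], [0, 0, -0.04, 0, 0, -7.1, 1], [0, 0, 0, 0, 0, -7, 1], [0, 0, 0, 0, 0, 0, 1]])

```text
t: 29.7
tcp_pos: [0.4455, 0.2416, 0.1311]
tool_rot: [0.998, -0.066, 0.001, -0.0]
force: [-0.4, 0.2, -0.6]
finger_gap: 1.001
gripper_force: 0.0
```

Run:
```python
from h import *
st,s=wrist("w15"); P=cloud(s); find(s,P,"amber",.024,(.445,.241));togo(st,(.44,-.246,.13),82.6)
```

```text
amber [318. 244.] 4005 mec [0.4453 0.2415] med [0.4453 0.2415 0.0241]
shift [0.0589 0.4841 0.0007] turn z -0.1802687974749233 tilt [0.16 0.05] tcp [0.4455 0.2416 0.1311] yang -97.6 q [0.28 0.55 1.83 0.   0.76 1.98] t 29.7
```

>>> drive_tool(plan=[[0.002, 0.02, 0, 0, 0, 0, 1], [0.005, 0.04, 0, 0, 0, 0, 1], [0.005, 0.04, 0, 0, 0, 0, 1], [0.005, 0.04, 0, 0, 0, 0, 1], [0.005, 0.04, 0, 0, 0, 0, 1], [0.005, 0.04, 0, 0, 0, 0, 1], [0.005, 0.04, 0, 0, 0, 0, 1], [0.005, 0.04, 0, 0, 0, 0, 1], [0.005, 0.04, 0, 0, 0, 0, 1], [0.005, 0.04, 0, 0, 0, 0, 1]])

```text
t: 30.75
tcp_pos: [0.4403, -0.1427, 0.1286]
tool_rot: [0.998, -0.068, -0.001, -0.001]
force: [0.6, -0.2, 0.1]
finger_gap: 0.999
gripper_force: 0.0
```

>>> drive_tool(plan=[[0.005, 0.04, 0, 0, 0, 0, 1], [0.005, 0.04, 0, 0, 0, 0, 1], [0.002, 0.024, 0, 0, 0, 0, 1], [0, 0, 0.02, 0, 0, 0, 1], [0, 0, 0, 0, 0, 0, 1], [0, 0, 0, 0, 0, 0, 1], [0, 0, 0, 0, 0, 0, 1]])

```text
t: 31.45
tcp_pos: [0.4394, -0.2453, 0.1097]
tool_rot: [0.998, -0.066, -0.0, -0.0]
force: [-0.4, 0.1, -0.3]
finger_gap: 0.999
gripper_force: 0.0
```

Run:
```python
from h import *
st,s=wrist("w16"); P=cloud(s); find(s,P,"dark",.012,(.442,-.246)); togo(st,(.442,-.246,.018))
m=(np.hypot(P[...,0]-.442,P[...,1]+.246)<.04)&(P[...,2]>.008)&(P[...,2]<.02)
for p,a,l in blobs(m,200): Q=P[l]; print(a,Q[:,:2].min(0).round(4),Q[:,:2].max(0).round(4),((Q[:,:2].min(0)+Q[:,:2].max(0))/2).round(4),np.median(Q[:,2]))
```

```text
dark [323. 245.] 2176 mec [ 0.44   -0.2486] med [ 0.4397 -0.2485  0.0113]
dark [318. 425.] 35593 mec [ 0.3304 -0.2312] med [ 0.4517 -0.2469  0.1758]
shift [0.0028 0.0004 0.0917] turn z None tilt [-0.05  0.05] tcp [ 0.4394 -0.2453  0.1097] yang -97.6 q [-0.73  0.58  1.85  0.    0.71  0.97] t 31.4
2075 [ 0.4162 -0.2712] [ 0.4616 -0.2258] [ 0.4389 -0.2485] 0.01136808327342459
```

View pics/w16.png

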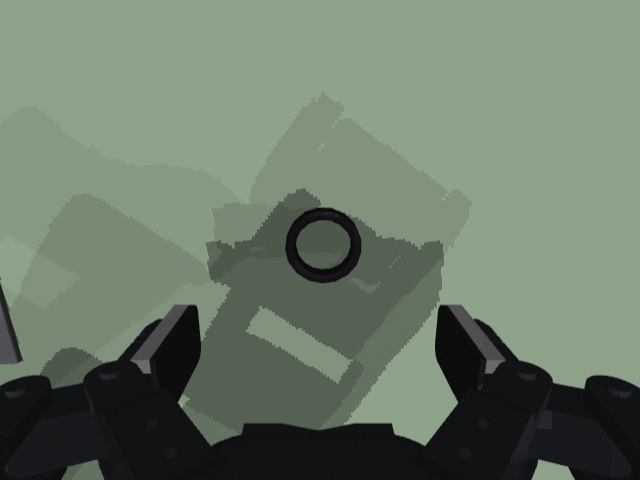

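The black ring is at (323,245), about 3 mm along tool y.

>>> drive_tool(plan=[[0.0005, 0.003, 0.02, 0, 0, 0, 1], [0, 0, 0.02, 0, 0, 0, 1], [0, 0, 0.02, 0, 0, 0, 1], [0, 0, 0.02, 0, 0, 0, 1], [0, 0, 0.008, 0, 0, 0, 1], [0, 0, 0, 0, 0, 0, 1], [0, 0, 0, 0, 0, 0, 1], [0, 0, 0.0025, 0, 0, 0, 1], [0, 0, 0, 0, 0, 0, 0.3], [0, 0, 0, 0, 0, 0, 0.3]])

```text
t: 32.5
tcp_pos: [0.4399, -0.2494, 0.0198]
tool_rot: [0.998, -0.066, 0.0, 0.0]
force: [-0.5, 0.2, -0.1]
finger_gap: 0.691
gripper_force: 0.0
```

>>> drive_tool(plan=[[0, 0, 0, 0, 0, 0, 0.2], [0, 0, 0, 0, 0, 0, 0], [0, 0, 0, 0, 0, 0, 0], [0, 0, 0, 0, 0, 0, -0.3], [0, 0, 0, 0, 0, 0, -0.3], [0, 0, 0, 0, 0, 0, -0.3]])

```text
t: 33.1
tcp_pos: [0.4398, -0.2493, 0.02]
tool_rot: [0.998, -0.066, 0.0, 0.0]
force: [-0.9, 0.1, 6.1]
finger_gap: 0.51
gripper_force: 29.7
```

>>> drive_tool(plan=[[0, 0, -0.01, 0, 0, 0, -0.3], [0, 0, -0.03, 0, 0, 0, -0.3], [0, 0, -0.04, 0, 0, 0, -0.3], [0, 0, -0.03, 0, 0, 0, -0.3], [0, 0, 0, 0, 0, 0, -0.3], [0, 0, 0, 0, 0, 0, -0.3]])

```text
t: 33.7
tcp_pos: [0.4398, -0.2493, 0.1303]
tool_rot: [0.998, -0.066, 0.001, 0.001]
force: [-0.5, 0.4, -0.9]
finger_gap: 0.507
gripper_force: 30.7
```

Run:
```python
from h import *
from station import manip
togo(manip.sense(),(.6168,.16,.13),82.6)
```

```text
shift [ 0.1215 -0.429   0.    ] turn z -0.1715177936331429 tilt [ 0.08 -0.07] tcp [ 0.4398 -0.2493  0.1303] yang -97.6 q [-0.74  0.55  1.84  0.    0.76  0.97] t 33.7
```

>>> drive_tool(plan=[[0.0055, -0.0195, 0, 0, 0, 0, -0.3], [0.011, -0.039, 0, 0, 0, 0, -0.3], [0.011, -0.039, 0, 0, 0, 0, -0.3], [0.011, -0.039, 0, 0, 0, 0, -0.3], [0.011, -0.039, 0, 0, 0, 0, -0.3], [0.011, -0.039, 0, 0, 0, 0, -0.3], [0.011, -0.039, 0, 0, 0, 0, -0.3], [0.011, -0.039, 0, 0, 0, 0, -0.3], [0.011, -0.039, 0, 0, 0, 0, -0.3], [0.011, -0.039, 0, 0, 0, 0, -0.3]])

```text
t: 34.7
tcp_pos: [0.5912, 0.106, 0.1273]
tool_rot: [0.998, -0.066, -0.002, 0.0]
force: [0.1, 0.0, -0.1]
finger_gap: 0.508
gripper_force: 30.7
```

>>> drive_tool(plan=[[0.011, -0.039, 0, 0, 0, 0, -0.3], [0.006, -0.0195, 0, 0, 0, 0, -0.3], [0, 0, 0.02, 0, 0, 0, -0.3], [0, 0, 0, 0, 0, 0, -0.3], [0, 0, 0, 0, 0, 0, -0.3], [0, 0, 0, 0, 0, 0, -0.3], [0, 0, 0, 0, 0, 0, -0.3]])

```text
t: 35.4
tcp_pos: [0.6168, 0.1594, 0.1098]
tool_rot: [0.998, -0.067, 0.0, -0.0]
force: [0.8, -0.6, 0.5]
finger_gap: 0.507
gripper_force: 30.7
```

Run:
```python
from h import *
st,s=wrist("w17"); P=cloud(s); B=holder(P,(.617,.16),.044,.055);togo(st,(.6168,.16,.0578),82.6)
p=st["tcp_pos"]; m=(np.hypot(P[...,0]-p[0],P[...,1]-p[1])<.024)&(P[...,2]>p[2]-.02)&(P[...,2]<p[2]+.005)
for q,a,l in blobs(m,300): Q=P[l]; print(q,a,((Q[:,:2].min(0)+Q[:,:2].max(0))/2).round(4),np.median(Q[:,2]))
```

```text
rods [[0.637, 0.1386], [0.6417, 0.1754], [0.5975, 0.1806], [0.593, 0.1444]] [208, 208, 156, 176]
shift [-0.0001 -0.0006  0.052 ] turn z -0.23192387192403885 tilt [0.03 0.  ] tcp [0.6168 0.1594 0.1098] yang -97.6 q [0.08 0.71 1.51 0.   0.92 1.78] t 35.4
[317.44720934 315.43497821] 7113 [0.616  0.1594] 0.1007867884826951
```

View pics/w17.png

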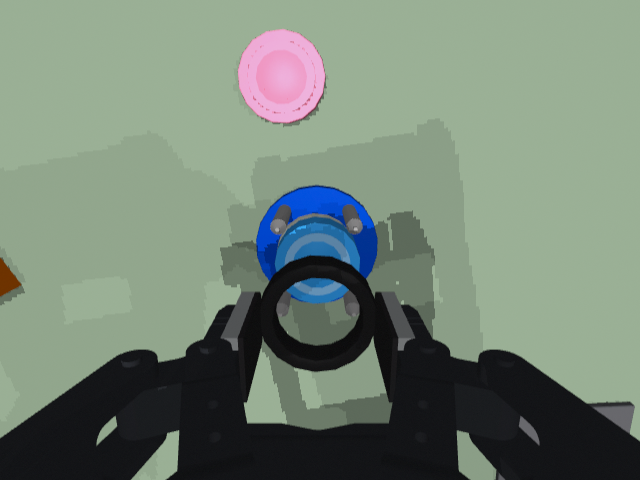

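The black ring is held level at (317,315), and the blue blank sits straight between the rods at (318,257). Lowering.

>>> drive_tool(plan=[[0, -0.0005, 0.015, 0, 0, 0, -0.3], [0, 0, 0.015, 0, 0, 0, -0.3], [0, 0, 0.003, 0, 0, 0, -0.3], [0, 0, 0, 0, 0, 0, -0.3], [0, 0, 0, 0, 0, 0, -0.3], [0, 0, 0, 0, 0, 0, -0.3], [0, 0, 0.006, 0, 0, 0, -0.3], [0, 0, 0.006, 0, 0, 0, -0.3], [0, 0, 0.005, 0, 0, 0, -0.3], [0, 0, 0, 0, 0, 0, -0.3]])

```text
t: 36.45
tcp_pos: [0.6164, 0.1605, 0.0585]
tool_rot: [0.998, -0.066, -0.001, 0.0]
force: [0.4, 0.1, -0.2]
finger_gap: 0.508
gripper_force: 30.7
```

>>> drive_tool(plan=[[0, 0, 0, 0, 0, 0, -0.3], [0, 0, 0.001, 0, 0, 0, -0.3], [0, 0, 0.0005, 0, 0, 0, -0.3], [0, 0, 0, 0, 0, 0, -0.3], [0, 0, 0, 0, 0, 0, -0.3]])

```text
t: 36.95
tcp_pos: [0.6168, 0.1606, 0.0581]
tool_rot: [0.998, -0.066, 0.0, -0.0]
force: [-1.4, -0.5, 2.9]
finger_gap: 0.508
gripper_force: 31.0
```

>>> drive_tool(plan=[[0, 0, 0, 0, 0, 0, 0.3], [0, 0, 0, 0, 0, 0, 0.6], [0, 0, 0, 0, 0, 0, 1], [0, 0, 0, 0, 0, 0, 1], [0, 0, 0, 0, 0, 0, 1], [0, 0, -0.02, 0, 0, 0, 1], [0, 0, -0.04, 0, 0, 0, 1], [0, 0, -0.04, 0, 0, 0, 1], [0, 0, 0, 0, 0, 0, 1], [0, 0, 0, 0, 0, 0, 1]])

```text
t: 37.95
tcp_pos: [0.6173, 0.1606, 0.1591]
tool_rot: [0.998, -0.066, 0.001, -0.0]
force: [-0.2, -0.6, -0.9]
finger_gap: 0.999
gripper_force: 0.0
```

Run:
```python
from h import *
st,s=wrist("w18"); P=cloud(s); rodfit(holder(P,(.617,.16),.052,.058),(.617,.16)) if 0 else 0
hsv=cv2.cvtColor(s["image"],cv2.COLOR_RGB2HSV)
m=(np.hypot(P[...,0]-.617,P[...,1]-.16)<.025)&(hsv[...,2]<60)&(P[...,2]>.03)
for q,a,l in blobs(m,200):
    Q=P[l]; A=np.c_[Q[:,:2]-Q[:,:2].mean(0),np.ones(len(Q))]; k=np.linalg.lstsq(A,Q[:,2],rcond=None)[0]
    print(q,a,((Q[:,:2].min(0)+Q[:,:2].max(0))/2).round(4),np.median(Q[:,2]),"slope",k[:2].round(3))
print(st["tcp_pos"],st["force"])
```

```text
[317.70166271 243.41187648] 2105 [0.6159 0.1606] 0.04923001439854152 slope [ 0.013 -0.004]
[320.56434911 453.57507396] 10816 [0.6314 0.1593] 0.2270290693248695 slope [ 1.526 -0.196]
[0.61725061 0.16063347 0.15905059] [-0.17630914 -0.55620918 -0.93244869]
```

View pics/w18.png

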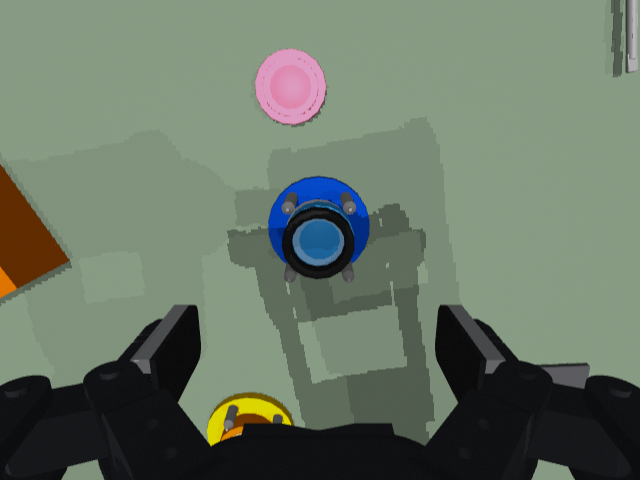

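The ring lies flat on the blue blank between the four rods at (318,243), with its top at about 49.5 mm. The amber blank is in the yellow holder at the lower left (250,430). Handing in.

```bash
python3 -c "
from station import manip
print(manip.sign_off())"
```

```text
the job is handed in; nothing more can be done
None
```

I've handed the job in: the blue holder has the spacer, blue blank and retaining ring stacked in that order, and the amber blank is in the yellow holder. The camera checks showed every part seated and released, but the sign-off returned no verdict.

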